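Mark a pencil case at the sprung end-marking press

ROBOT

A 6-joint arm with a two-finger parallel gripper is mounted at the origin on the work surface. World frame = base frame: x ahead of the robot, y to its left, z up, the work surface at z = 0. Lengths are in m, angles in rad, forces in N, time in s.
With the tool pointing down it reaches from about 0.35 to 0.775 m from the base axis. Payload 5.5 kg.
Tool frame: the origin (TCP) lies at the very end of the fingers, on their centre line; the grasp point (between the pads) lies 19 mm behind it; z points along the fingers, y is the line along which they close (so a half turn about z gives the same grasp; the last joint's range is limited). The gripper opens to 85 mm and grips with 20 to 120 N. Pads are 22 mm wide; open, the fingers measure 114 mm over their backs; the gripper's body (76 mm by 85 mm) begins 54 mm behind the grasp point. The pads swing forward as they close: fully open they stand 13 mm farther back than shut.
Start: joints at [-1.343, 0.313, 0.046, 1.304, 0, 1.431], TCP at [0.207, -0.537, 0.231] pointing down, gripper open.
Joint ranges: [-2.76, 2.76], [-0.86, 1.69], [-1.03, 1.26], [-2.2, 2.34], [-1.47, 1.5], [-3.14, 3.14]. Speed limits (rad/s): [2.57, 2.57, 3.14, 3.14, 3.14, 3.14].

INTERFACE

Orientations are given as a unit quaternion [w, x, y, z].
In Python, from workcell import env, imaging, ticket gives the robot as it stands. The module is installed in compiled form; this text tells all that it offers.
- The arm moves only by the tool apply_moves, never from a script. Its argument "rows" is a list of rows, each an object with "xyz": the shift along the tool's x, y, z in mm, a list of three; "turn": the turn, a rotation vector about the tool's x, y, z in rad, a list of three; "grip": the opening, from 0 (shut) to 1 (fully open). A call has 1 to 12 rows; each row is the pose to reach, as a shift and turn from the pose commanded when the call began, along the tool's axes at that moment; what a row does not reach only later rows make up. A row lasts 1/12 s, in which the tool goes at most 41.7 mm and 7.16 degrees, less where a joint would pass 70% of its speed; a pose out of reach is approached as far as the arm can. A call with a gripper value outside its range is refused whole. The fingers move at their own pace and stop on an object; "force" is the grip in N (left out, the last holds). Time passes only in rows, so rows that repeat a pose let the fingers close. It gives the time, the measured TCP pose, the force, the opening and the grip force at its end, in the units of the state.
- env.get_state(): the state, without advancing time (a new reading comes with each control period).
- imaging.read_camera(name): name is "scene" or "top" or "wrist"; returns a dict with "color" (400x640x3 uint8, blue, green, red), "z_map" (400x640 float32, m along the optical axis (not along the pixel's ray), 0 where there is no reading), "camera_matrix" (3x3 intrinsics, pixels), "view" (4x4, takes a point from world to camera coordinates). Camera axes: x right, y down, z forward; pixel columns grow to the right and rows downward; lengths in m; the calibration is good to about 2 mm. The wrist camera is an equidistant fisheye: a pixel r from the principal point sees the ray r / f radians off the axis. A picture is of the moment at which its call begins.
- ticket.hand_in(): hands the job in; it is judged then, once.
The state is a dict: "clock": time; "joint_pos": joint angles; "qvel": joint speeds; "tau": joint torques, N m; "tcp_pos": TCP position; "orientation": TCP orientation; "wrist_force": force on the tool from outside, world axes, zero at the start; "ft_torque": the same for the moment, N m; "finger_gap": finger opening in m; "grip_force": force on a finger pad.
Only numpy, scipy, OpenCV 4.12 (cv2) and the standard library are available. Lean on these libraries where they do the work, as an engineer would, in place of code of your own. Each camera call takes 0.05 s, during which the arm holds its last target. There are 200 camera calls.

TASK

A finished green pencil case has been left in the marking press: lift it out and set it down in the orange tray. Then load the blue case, red end first, push it fully home against the press's end stop (pushing back the brass sprung plunger) with its side along the fence, and hold it there pressed and steady for two seconds while the plunger marks it. Finally take it out and set it down in the tray too, both cases lying flat on the tray floor, nothing dropped, and leave the bottle, tin and tape dispenser where they are.

Things in the scene. Friction and masses are not known exactly. Their poses are not given: they have to be found in the camera images.
- new_case: The blue case to be marked: flat-bottomed rigid pencil case, a box 160 long x 50 wide x 34 high, 0.16 kg nominal (varies by 30 %). Origin: centre of its underside; x runs along its length towards its red end cap (the last 18 mm), z up. It lies flat on the table at one side of the press, turned up to 2.2 rad either way, with the glue bottle on one long side of it and the paint tin on the other (at least 40 mm free between it and either).
- old_case: The green case, finished: flat-bottomed rigid pencil case, a box 160 long x 50 wide x 34 high, 0.16 kg nominal (varies by 30 %). Origin: centre of its underside; x runs along its length towards its red end cap (the last 18 mm), z up. It lies flat on the press bed (underside 14 mm above the table), slightly askew, its red end near the plunger but not touching it; its tail overhangs the front of the bed.
- new_case_nose (a point): Centre of the blue case's red end face: 80 mm from its middle along its x, 17 mm above its underside; axes as the case's.
- press: Fixed marking press: aluminium bed, steel fence and end stop, blue housing. Origin: on the table under the middle of a case that is fully home; x is the push direction (to the stop), y towards the fence, z up. In this frame, mm: bed top z 14, x -70 to 80, y -80 to 35; housing x 92 to 197, y -77 to 32, top z 68. A home case has its middle at x 0, y 0.
- press_stop (a point): Foot of the end stop's face on the lane's middle line: press frame x 80, y 0, z 14 mm. The stop face is flat, square to the press's x, y -80 to 35, up to 62 mm above the table. Axes as the press's.
- press_fence (a point): Middle of the top inner edge of the steel side fence: press frame x 50, y 25, z 40 mm. The fence runs from x 20 to x 80, 12 mm thick; there is no fence on the -y side. Axes as the press's.
- plunger (a joint): Travel of the brass sprung plunger (26 mm diameter) that stands out of the end stop, in m: 0 fully out, its tip 22 mm in front of the stop face; 0.022 pushed back flush with the stop (a case fully home). It pushes back with 4 N at first touch and about 10 N when flush, and pushes an unheld case out again.
- plunger_tip (a point): Centre of the plunger's tip face: 8 mm to the -y side of the lane's middle, 31 mm above the table.
- tray: Fixed orange open tray, outside 250 (x) x 210 (y) x 45 high, walls and floor 5 thick, so 240 x 200 inside: room for two cases side by side along its x. Origin: centre of its underside. It stands at the other side of the press from the blue case.
- tray_in (a point): Centre of the tray's inner floor, 5 mm above the table; axes as the tray's.
- glue_bottle: Bystander: white glue bottle with an orange cap, 56 diameter, 165 high, upright, loose. Origin: centre of its underside.
- paint_tin: Bystander: paint tin with a green label, 64 diameter, 90 high, upright, loose. Origin: centre of its underside.
- tape_dispenser: Bystander: black tape dispenser with a yellow roll, 110 (x) x 45 (y) x 75 high, loose, standing beside the press housing on its -y side. Origin: centre of its underside.
Things that resemble listed ones, but are neither listed nor needed, are in the scene too. Several things have the shape of the old_case; the one meant has the colours described above.

How it is judged:
By the outcome, as a careful person would: the job done as asked, in the order asked, and still so for the second after the job is handed in, with the robot touching nothing.
It also fails if it takes over 72 s, if anything falls off the work surface, if the arm or the gripper's body presses on something with over 40 N, if the wrist force passes 120 N, or if a joint passes its speed limit or range.

## Working session

There is one attempt and no reset: what is moved stays moved. The work goes in short steps, Python scripts to look and compute and a tool call to move; the robot and the scene stay as the last step left them, time stands still between calls to the robot, and variables do not carry over. Pictures are saved under pics/ and viewed, at most 10 in all, crops included, and the job is handed in when it is done.

Besides the shell and the picture viewer there is one more tool, called after "Request:" by a JSON object that holds its "fn" and its "kwargs". apply_moves: Moves the arm, as the interface text tells. Its arguments: {"type":"object","properties":{"rows":{"type":"array"},"force":{"type":"number"}},"required":["rows"]}

```bash
mkdir -p pics; python3 - <<'E'
from workcell import env, imaging
import cv2,pickle,numpy as np
for n in ("top","scene"):
    d=imaging.read_camera(n); pickle.dump(d,open(n+".pkl","wb")); cv2.imwrite(f"pics/{n}0.png",d["color"])
    print(n,d["camera_matrix"].tolist(),np.round(d["view"],3).tolist())
s=env.get_state(); print({k:np.round(v,3).tolist() for k,v in s.items()})
E
```

```text
top [[422.40093113690057, 0.0, 320.3709469560744], [0.0, 422.40093113690057, 203.01920020572004], [0.0, 0.0, 1.0]] [[-0.022, -1.0, -0.013, 0.022], [-0.996, 0.024, -0.087, 0.483], [0.088, 0.011, -0.996, 1.176], [0.0, 0.0, 0.0, 1.0]]
scene [[403.09693242459406, 0.0, 319.06648900179584], [0.0, 403.09693242459406, 202.84601984028959], [0.0, 0.0, 1.0]] [[-0.807, 0.591, 0.003, 0.387], [0.443, 0.608, -0.659, -0.167], [-0.391, -0.53, -0.752, 1.15], [0.0, 0.0, 0.0, 1.0]]
{'clock': 0.1, 'joint_pos': [-1.343, 0.314, 0.045, 1.304, 0.0, 1.431], 'qvel': [-0.002, -0.0, 0.004, -0.001, 0.001, -0.001], 'tau': [0.002, -48.173, 29.924, 0.013, -0.0, 0.0], 'tcp_pos': [0.207, -0.536, 0.231], 'orientation': [-0.001, 0.983, 0.183, -0.0], 'wrist_force': [0.191, -0.726, -0.159], 'ft_torque': [0.044, -0.004, 0.003], 'grip_force': 0.0, 'finger_gap': 0.085}
```

View pics/top0.png

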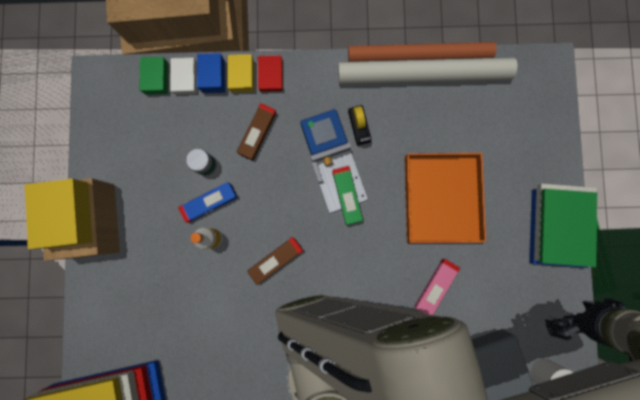

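View pics/scene0.png

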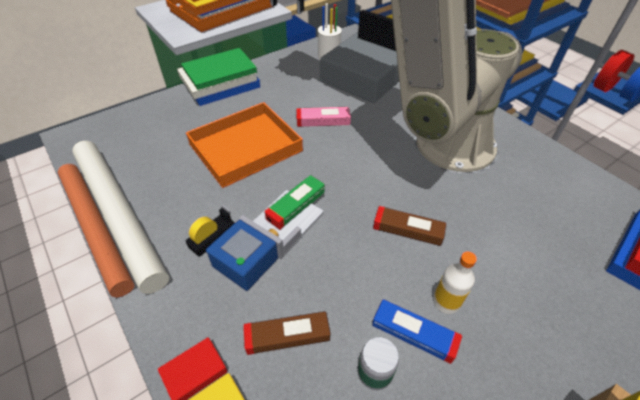

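The top view shows the green case on the press at (347,195) with its red end up at (342,170). The blue case is at (208,202), red end at (183,212), with the tin at (200,161) and the bottle at (205,238). The tray is at (445,198) and the tape dispenser at (360,125). Possible mix-ups are the brown cases at (257,132) and (275,260), the pink case at (437,287), and the blue and green blocks at (210,72) and (152,75). I choose green (347,195) and blue (208,202).

```bash
cat >h.py <<'E'
import cv2,numpy as np,pickle
from workcell import env, imaging
def cloud(d,fish=False):
    K=d["camera_matrix"];Z=d["z_map"].astype(float);v,u=np.mgrid[:Z.shape[0],:Z.shape[1]]
    x=(u-K[0,2])/K[0,0];y=(v-K[1,2])/K[1,1]
    if fish:
        r=np.hypot(x,y)+1e-9;s=np.tan(np.minimum(r,1.5))/r;x,y=x*s,y*s
    P=np.stack([x*Z,y*Z,Z],-1);T=np.linalg.inv(d["view"])
    W=P@T[:3,:3].T+T[:3,3];W[Z<=0]=np.nan
    return W
def hsv(d): return cv2.cvtColor(d["color"],cv2.COLOR_BGR2HSV)
R={"green":(45,80),"blue":(105,130),"orange":(6,16)}
def mask(d,c,s=120):
    h=hsv(d);
    if c=="red": return ((h[...,0]<4)|(h[...,0]>174))&(h[...,1]>150)&(h[...,2]>70)
    return (h[...,0]>=R[c][0])&(h[...,0]<=R[c][1])&(h[...,1]>s)&(h[...,2]>50)
def rect(P):
    (c,s,a)=cv2.minAreaRect((P[:,:2]*1000).astype(np.float32));return np.round(c,1),np.round(s,1),round(a,1)
def comp(m,seed):
    m=cv2.morphologyEx(m.astype(np.uint8),cv2.MORPH_CLOSE,np.ones((5,5)));n,l,st,ce=cv2.connectedComponentsWithStats(m)
    i=1+np.argmin(np.hypot(*(ce[1:]-seed).T)+1e4*(st[1:,4]<30));return l==i
E
cat >m.py <<'E'
from h import *
d=pickle.load(open("top.pkl","rb"));W=cloud(d)
z=W[...,2]
for n,c,s,zl in (("old","green",(347,200),(.038,.058)),("new","blue",(210,200),(.025,.045)),("house","blue",(324,133),(.06,.08)),("tray","orange",(445,198),(.035,.055)),("trayfloor","orange",(445,198),(-.005,.015))):
    m=mask(d,c)|(mask(d,"red") if n in("old","new") else False)
    m=comp(m,s); P=W[m]; zz=P[:,2]; k=(zz>zl[0])&(zz<zl[1]); print(n,m.sum(),k.sum(),"zmed",np.nanmedian(zz).round(4),rect(P[k]))
    if n in("old","new"):
        r=m&mask(d,"red"); print(" red",r.sum(),np.nanmedian(W[r],0).round(4))
for n,(u,v) in dict(tin=(200,161),bottle=(205,238),disp=(360,125),bed=(328,185),bed2=(350,160),floor=(445,198),table=(300,220)).items(): print(n,W[v,u].round(4))
E
python3 m.py
python3 -c "
import pickle,cv2
d=pickle.load(open('top.pkl','rb'))['color'];cv2.imwrite('pics/c1.png',cv2.resize(d[90:270,170:400],None,fx=3.3,fy=3.3,interpolation=2))"
```

```text
old 668 666 zmed 0.0477 (array([501.1, -64.2]), array([155.9,  46.8]), 13.6)
 red 40 [ 0.5737 -0.048   0.0479]
new 837 795 zmed 0.0336 (array([493.8, 329.5]), array([ 50.8, 158.1]), 26.0)
 red 58 [0.4623 0.3972 0.0342]
house 808 801 zmed 0.0673 (array([679. ,  -2.5]), array([100.7, 105.3]), 18.2)
tray 7008 727 zmed 0.0052 (array([ 490.3, -337.8]), array([211.3, 249.6]), 89.1)
trayfloor 7008 5819 zmed 0.0052 (array([ 496.8, -337. ]), array([207.8, 255.5]), 89.2)
tin [0.5998 0.3332 0.0881]
bottle [0.3912 0.3096 0.1221]
disp [ 0.6958 -0.1051  0.0594]
bed [ 0.5362 -0.0124  0.0097]
bed2 [ 0.606  -0.0772  0.0166]
floor [ 0.4914 -0.3471  0.0028]
table [0.4379 0.0703 0.0017]
```

View pics/c1.png

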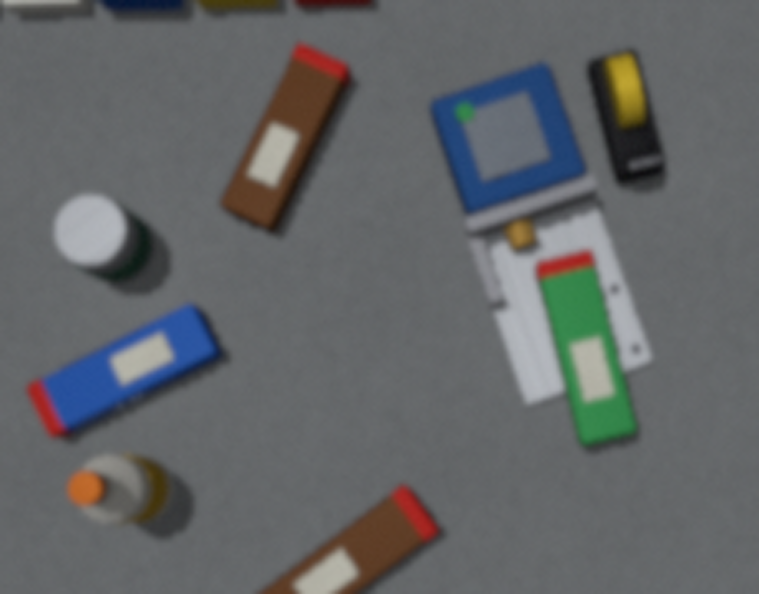

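The crop confirms the choice. The green case is on the bed with its red end toward the brass plunger, and the fence is on the left. The blue case's red end is at lower left, between the tin and the bottle. The sizes come out right: cases about 158x50, tray 211x250, housing 101x105.

```bash
cat >go.py <<'E'
import sys
from h import *
from scipy.spatial.transform import Rotation as Ro
# press frame in world (mm, deg)
PX,PY,PA=534.7,-26.2,18.2
def press(x,y):
    a=np.radians(PA);return PX+x*np.cos(a)-y*np.sin(a),PY+x*np.sin(a)+y*np.cos(a)
def delta(x,y,z,psi):
    s=env.get_state();q=s["orientation"];r=Ro.from_quat([*q[1:],q[0]])
    p=np.radians(psi);t=Ro.from_matrix(np.array([[np.cos(p),np.sin(p),0],[np.sin(p),-np.cos(p),0],[0,0,-1.]]))
    d=r.inv().apply(np.array([x,y,z])-1000*s["tcp_pos"]);w=(r.inv()*t).as_rotvec()
    print("xyz",d.round(1).tolist(),"turn",w.round(4).tolist(),"| tcp",(1000*s["tcp_pos"]).round(1),"F",s["wrist_force"].round(1),"gap",round(s["finger_gap"],4),"t",round(s["clock"],2),"j6",s["joint_pos"][5].round(2))
if __name__=="__main__": delta(*map(float,sys.argv[1:5]))
E
python3 go.py 501.1 -64.2 150 13.6
```

```text
xyz [444.4, -334.3, 81.1] turn [-0.0016, -0.0001, 0.1304] | tcp [ 206.6 -536.1  230.5] F [ 0.2 -0.7 -0.2] gap 0.0852 t 0.1 j6 1.43
```

Request:
{"fn": "apply_moves", "kwargs": {"rows": [{"xyz":[444,-334,81],"turn":[0,0,0.13],"grip":1},{"xyz":[444,-334,81],"turn":[0,0,0.13],"grip":1},{"xyz":[444,-334,81],"turn":[0,0,0.13],"grip":1},{"xyz":[444,-334,81],"turn":[0,0,0.13],"grip":1},{"xyz":[444,-334,81],"turn":[0,0,0.13],"grip":1},{"xyz":[444,-334,81],"turn":[0,0,0.13],"grip":1},{"xyz":[444,-334,81],"turn":[0,0,0.13],"grip":1},{"xyz":[444,-334,81],"turn":[0,0,0.13],"grip":1},{"xyz":[444,-334,81],"turn":[0,0,0.13],"grip":1},{"xyz":[444,-334,81],"turn":[0,0,0.13],"grip":1},{"xyz":[444,-334,81],"turn":[0,0,0.13],"grip":1},{"xyz":[444,-334,81],"turn":[0,0,0.13],"grip":1}]}}

```text
clock: 1.1
tcp_pos: [0.4692, -0.1148, 0.1587]
orientation: [0.0, 0.993, 0.119, -0.0]
wrist_force: [0.2, -0.9, 0.3]
finger_gap: 0.0853
grip_force: 0.0
```

```bash
python3 go.py 501.1 -64.2 150 13.6
```

```text
xyz [43.0, -41.7, 8.7] turn [0.0, 0.0002, 0.0004] | tcp [ 469.2 -114.8  158.7] F [ 0.2 -0.9  0.3] gap 0.0853 t 1.1 j6 2.5
```

Request:
{"fn": "apply_moves", "kwargs": {"rows": [{"xyz":[43,-42,9],"turn":[0,0,0],"grip":1},{"xyz":[43,-42,9],"turn":[0,0,0],"grip":1},{"xyz":[43,-42,9],"turn":[0,0,0],"grip":1}]}}

```text
clock: 1.35
tcp_pos: [0.5016, -0.0623, 0.149]
orientation: [-0.001, 0.993, 0.121, -0.0]
wrist_force: [-0.4, -0.8, 0.1]
finger_gap: 0.0852
grip_force: 0.0
```

```bash
cat >w.py <<'E'
from h import *
import sys
d=imaging.read_camera("wrist");pickle.dump(d,open("w.pkl","wb"));cv2.imwrite(sys.argv[1],d["color"]);W=cloud(d,True);print(d["camera_matrix"][:2].tolist())
s=env.get_state();print(s["tcp_pos"],s["clock"]);z=W[...,2]
for c,zl in (("green",(.038,.058)),("blue",(.06,.08)),("blue",(.025,.045)),("blue",(.04,.056)),("red",(.038,.058)),("red",(.02,.044))):
    m=mask(d,c,100)&(z>zl[0])&(z<zl[1])
    if m.sum()<60: continue
    n,l,st,ce=cv2.connectedComponentsWithStats(cv2.morphologyEx(m.astype(np.uint8),cv2.MORPH_CLOSE,np.ones((3,3))))
    for i in range(1,n):
        if st[i,4]>200:P=W[(l==i)&m];print(c,zl,st[i,4],ce[i].round(),np.median(P,0).round(4),rect(P))
E
python3 w.py pics/w1.png
```

```text
[[309.70691628693146, 0.0, 316.5897385478935], [0.0, 309.70691628693146, 194.52990374446568]]
[ 0.50071658 -0.06400122  0.14925762] 1.4
green (0.038, 0.058) 7367 [321. 185.] [ 0.521  -0.0644  0.0488] (array([497.8, -67.1]), array([144. ,  48.7]), 12.6)
blue (0.06, 0.08) 3306 [296.  11.] [ 0.6377 -0.0114  0.0685] (array([637.8, -16.7]), array([ 23.6, 106.6]), 12.3)
blue (0.025, 0.045) 1698 [ 26. 115.] [0.5123 0.2848 0.0344] (array([501.2, 317.4]), array([ 49.5, 135.4]), 26.1)
blue (0.025, 0.045) 379 [603. 313.] [ 0.4101 -0.586   0.0283] (array([ 407.8, -585.5]), array([ 19.6, 210.2]), 88.8)
blue (0.025, 0.045) 545 [ 23. 363.] [-0.0233  0.4638  0.0338] (array([-47.3, 463.4]), array([217.4,  45.4]), 16.3)
red (0.038, 0.058) 1085 [323. 103.] [ 0.5755 -0.0497  0.0491] (array([575.5, -49.7]), array([14.6, 48.8]), 12.3)
red (0.02, 0.044) 650 [157. 268.] [0.376  0.0832 0.0342] (array([372.1,  83.4]), array([44.4, 16.6]), 35.6)
red (0.02, 0.044) 280 [477. 366.] [ 0.3122 -0.3364  0.0346] (array([ 306. , -345.2]), array([48.8, 16.2]), 58.2)
```

View pics/w1.png

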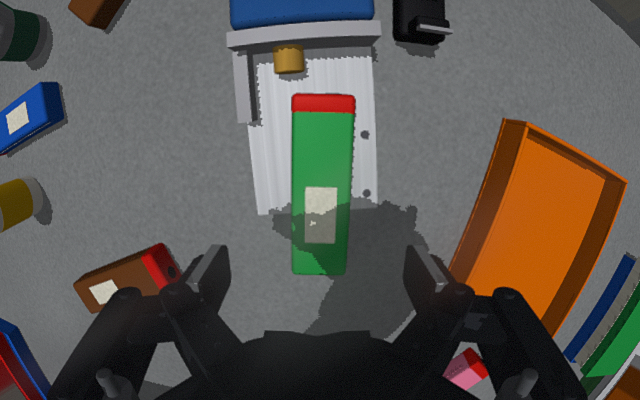

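The wrist view shows the green case at (322,185), centred between the fingers, with its red end at (323,103). The plunger is at (289,60) and the fence at (245,85). Wrist and top measurements agree to about 4 mm.

```bash
python3 go.py 505 -65 18 12.6
```

```text
xyz [4.1, 2.1, 131.2] turn [-0.0007, 0.0016, 0.0221] | tcp [500.7 -64.  149.3] F [-0.4 -0.3 -0.3] gap 0.0849 t 1.4 j6 2.61
```

Request:
{"fn": "apply_moves", "kwargs": {"rows": [{"xyz":[4,2,0],"turn":[0,0,0.02],"grip":1},{"xyz":[4,2,40],"turn":[0,0,0.02],"grip":1},{"xyz":[4,2,80],"turn":[0,0,0.02],"grip":1},{"xyz":[4,2,110],"turn":[0,0,0.02],"grip":1},{"xyz":[4,2,125],"turn":[0,0,0.02],"grip":1},{"xyz":[4,2,131],"turn":[0,0,0.02],"grip":1},{"xyz":[4,2,131],"turn":[0,0,0.02],"grip":0.3},{"xyz":[4,2,131],"turn":[0,0,0.02],"grip":0.3},{"xyz":[4,2,131],"turn":[0,0,0.02],"grip":0.3},{"xyz":[4,2,131],"turn":[0,0,0.02],"grip":0.3},{"xyz":[4,2,131],"turn":[0,0,0.02],"grip":0.3},{"xyz":[4,2,131],"turn":[0,0,0.02],"grip":0.3}], "force": 60}}

```text
clock: 2.4
tcp_pos: [0.5067, -0.0677, 0.0211]
orientation: [0.001, 0.994, 0.109, 0.002]
wrist_force: [-0.7, -1.5, 6.5]
finger_gap: 0.0488
grip_force: 63.9
```

```bash
python3 go.py 505 -65 150 12.6; python3 go.py 495 -385 130 0
```

```text
xyz [-0.6, -2.7, -128.9] turn [0.0025, -0.0032, -0.0025] | tcp [506.7 -67.7  21.1] F [-0.7 -1.5  6.5] gap 0.0488 t 2.4 j6 2.63
xyz [-79.5, 307.5, -108.4] turn [0.0021, -0.0035, 0.2174] | tcp [506.7 -67.7  21.1] F [-0.7 -1.5  6.5] gap 0.0488 t 2.4 j6 2.63
```

Request:
{"fn": "apply_moves", "kwargs": {"rows": [{"xyz":[0,0,-15],"turn":[0,0,0],"grip":0.3},{"xyz":[0,0,-50],"turn":[0,0,0],"grip":0.3},{"xyz":[0,0,-90],"turn":[0,0,0],"grip":0.3},{"xyz":[-10,30,-109],"turn":[0,0,0.03],"grip":0.3},{"xyz":[-20,65,-109],"turn":[0,0,0.07],"grip":0.3},{"xyz":[-30,105,-109],"turn":[0,0,0.1],"grip":0.3},{"xyz":[-40,145,-109],"turn":[0,0,0.13],"grip":0.3},{"xyz":[-50,185,-109],"turn":[0,0,0.16],"grip":0.3},{"xyz":[-60,225,-109],"turn":[0,0,0.2],"grip":0.3},{"xyz":[-72,260,-109],"turn":[0,0,0.23],"grip":0.3},{"xyz":[-82,295,-109],"turn":[0,0,0.23],"grip":0.3},{"xyz":[-84,307,-109],"turn":[0,0,0.23],"grip":0.3}]}}

```text
clock: 3.4
tcp_pos: [0.4886, -0.3903, 0.1285]
orientation: [0.002, 1.0, -0.008, 0.001]
wrist_force: [0.9, -1.0, -0.9]
finger_gap: 0.0492
grip_force: 62.9
```

```bash
python3 go.py 490 -385 14 -0.9; python3 - <<'E'
from h import *
s=env.get_state();print(s["grip_force"],s["joint_pos"].round(2))
d=imaging.read_camera("top");pickle.dump(d,open("top1.pkl","wb"))
W=cloud(d);z=W[...,2]
m=mask(d,"blue")&(z>.06)&(z<.075);u=np.zeros_like(m);u[90:170,290:360]=1;m&=u;print("house",m.sum(),rect(W[m]))
m=u.copy();m[:]=0;m[140:220,305:375]=1;b=m&(z>.008)&(z<.022)&(hsv(d)[...,2]>130)&(hsv(d)[...,1]<60);print("bed",b.sum(),rect(W[b]),np.median(z[b]))
b=m&(z>.05)&(z<.07)&(hsv(d)[...,1]<80);print("stop",b.sum(),rect(W[b]))
E
```

```text
xyz [1.1, -5.7, 114.5] turn [0.0034, -0.0011, -0.0008] | tcp [ 488.6 -390.3  128.5] F [ 0.9 -1.  -0.9] gap 0.0492 t 3.4 j6 2.36
62.93774127960205 [-0.8   0.45 -0.    1.11 -0.    2.36]
house 788 (array([678.7,  -2.5]), array([100.8, 104.6]), 17.4)
bed 1817 (array([542.4, -47. ]), array([142. , 115.4]), 17.7) 0.013690785423162488
stop 287 (array([646.7, -40.3]), array([ 49.9, 165.5]), 16.9)
```

Request:
{"fn": "apply_moves", "kwargs": {"rows": [{"xyz":[1,-4,30],"turn":[0,0,0],"grip":0.3},{"xyz":[1,-6,65],"turn":[0,0,0],"grip":0.3},{"xyz":[1,-6,95],"turn":[0,0,0],"grip":0.3},{"xyz":[1,-6,108],"turn":[0,0,0],"grip":0.3},{"xyz":[1,-6,112],"turn":[0,0,0],"grip":0.3},{"xyz":[1,-6,114],"turn":[0,0,0],"grip":0.3},{"xyz":[1,-6,115],"turn":[0,0,0],"grip":0.3},{"xyz":[1,-6,115],"turn":[0,0,0],"grip":0.3}]}}

```text
clock: 4.12
tcp_pos: [0.4914, -0.3795, 0.0147]
orientation: [0.001, 1.0, -0.006, 0.001]
wrist_force: [-0.0, -0.1, -0.7]
finger_gap: 0.0489
grip_force: 62.9
```

```bash
python3 go.py 490 -385 12 -0.9; 
```

```text
xyz [-1.4, 5.6, 2.7] turn [0.0019, -0.0019, 0.0039] | tcp [ 491.4 -379.5   14.7] F [-0.  -0.1 -0.7] gap 0.0489 t 4.12 j6 2.37
```

Request:
{"fn": "apply_moves", "kwargs": {"rows": [{"xyz":[0,4,1],"turn":[0,0,0],"grip":0.3},{"xyz":[0,4,2],"turn":[0,0,0],"grip":0.3},{"xyz":[0,4,3],"turn":[0,0,0],"grip":0.3},{"xyz":[0,4,3],"turn":[0,0,0],"grip":0.3}]}}

```text
clock: 4.45
tcp_pos: [0.4912, -0.3842, 0.0121]
orientation: [0.001, 1.0, -0.006, 0.001]
wrist_force: [-0.7, -0.8, 5.3]
finger_gap: 0.049
grip_force: 63.7
```

Request:
{"fn": "apply_moves", "kwargs": {"rows": [{"xyz":[0,0,0],"turn":[0,0,0],"grip":0.74},{"xyz":[0,0,0],"turn":[0,0,0],"grip":0.74},{"xyz":[0,0,0],"turn":[0,0,0],"grip":0.74},{"xyz":[0,0,-20],"turn":[0,0,0],"grip":0.74},{"xyz":[0,0,-60],"turn":[0,0,0],"grip":0.74},{"xyz":[0,0,-100],"turn":[0,0,0],"grip":0.74},{"xyz":[0,0,-140],"turn":[0,0,0],"grip":1},{"xyz":[0,0,-180],"turn":[0,0,0],"grip":1},{"xyz":[0,0,-190],"turn":[0,0,0],"grip":1}]}}

```text
clock: 5.2
tcp_pos: [0.4924, -0.3849, 0.2078]
orientation: [0.004, 1.0, -0.006, 0.004]
wrist_force: [0.5, -1.0, 1.1]
finger_gap: 0.0856
grip_force: 0.0
```

```bash
python3 go.py 502.6 310.2 200 116; python3 - <<'E'
from h import *
d=imaging.read_camera("top");W=cloud(d);z=W[...,2]
m=mask(d,"green");u=m.copy();u[:]=0;u[150:250,400:490]=1;m&=u&(z<.06);print("green",m.sum(),rect(W[m]),np.median(z[m]))
E
```

```text
xyz [1.7, -695.2, 2.6] turn [0.0123, 0.0029, -2.0367] | tcp [ 492.4 -384.9  207.8] F [ 0.5 -1.   1.1] gap 0.0856 t 5.2 j6 2.36
green 575 (array([ 480.4, -382. ]), array([142.2,  48.3]), 0.5) 0.0378390372004902
```

Request:
{"fn": "apply_moves", "kwargs": {"rows": [{"xyz":[2,-695,3],"turn":[0.012,0,-2.03],"grip":1},{"xyz":[2,-695,3],"turn":[0.012,0,-2.03],"grip":1},{"xyz":[2,-695,3],"turn":[0.012,0,-2.03],"grip":1},{"xyz":[2,-695,3],"turn":[0.012,0,-2.03],"grip":1},{"xyz":[2,-695,3],"turn":[0.012,0,-2.03],"grip":1},{"xyz":[2,-695,3],"turn":[0.012,0,-2.03],"grip":1},{"xyz":[2,-695,3],"turn":[0.012,0,-2.03],"grip":1},{"xyz":[2,-695,3],"turn":[0.012,0,-2.03],"grip":1},{"xyz":[2,-695,3],"turn":[0.012,0,-2.03],"grip":1},{"xyz":[2,-695,3],"turn":[0.012,0,-2.03],"grip":1},{"xyz":[2,-695,3],"turn":[0.012,0,-2.03],"grip":1},{"xyz":[2,-695,3],"turn":[0.012,0,-2.03],"grip":1}]}}

```text
clock: 6.25
tcp_pos: [0.497, 0.1191, 0.1971]
orientation: [-0.004, 0.734, 0.679, -0.0]
wrist_force: [0.4, -0.1, 0.1]
finger_gap: 0.0847
grip_force: 0.0
```

```bash
python3 go.py 502.6 310.2 200 116
```

```text
xyz [191.0, -9.2, -1.8] turn [-0.0053, -0.007, -0.5308] | tcp [497.  119.1 197.1] F [ 0.4 -0.1  0.1] gap 0.0847 t 6.25 j6 1.72
```

Request:
{"fn": "apply_moves", "kwargs": {"rows": [{"xyz":[191,-9,-2],"turn":[0,-0.006,-0.53],"grip":1},{"xyz":[191,-9,-2],"turn":[0,-0.006,-0.53],"grip":1},{"xyz":[191,-9,-2],"turn":[0,-0.006,-0.53],"grip":1},{"xyz":[191,-9,-2],"turn":[0,-0.006,-0.53],"grip":1},{"xyz":[191,-9,-2],"turn":[0,-0.006,-0.53],"grip":1},{"xyz":[191,-9,-2],"turn":[0,-0.006,-0.53],"grip":1},{"xyz":[191,-9,-2],"turn":[0,-0.006,-0.53],"grip":1}]}}

```text
clock: 6.83
tcp_pos: [0.5039, 0.3093, 0.1995]
orientation: [-0.002, 0.532, 0.847, -0.002]
wrist_force: [0.2, -0.3, -0.2]
finger_gap: 0.0852
grip_force: 0.0
```

```bash
python3 w.py pics/w2.png; python3 go.py 502.6 310.2 8 116
```

```text
[[309.70691628693146, 0.0, 316.5897385478935], [0.0, 309.70691628693146, 194.52990374446568]]
[0.50405317 0.30809645 0.19980076] 6.8833
green (0.038, 0.058) 1851 [601. 180.] [0.8607 0.4873 0.043 ] (array([868.7, 488.7]), array([ 70.1, 101. ]), 89.3)
blue (0.025, 0.045) 5344 [319. 153.] [0.4919 0.3409 0.0348] (array([498.1, 324.9]), array([ 49.6, 143.7]), 26.2)
blue (0.025, 0.045) 506 [529. 268.] [0.8205 0.3234 0.0349] (array([843.6, 339.7]), array([104.3,  51.1]), 40.5)
blue (0.025, 0.045) 428 [624. 378.] [1.6074 0.1804 0.0354] (array([1611.6,  177.6]), array([179.5, 103.3]), 44.6)
blue (0.04, 0.056) 2136 [548. 283.] [0.8539 0.3219 0.0548] (array([869.5, 319.6]), array([ 70.9, 101.9]), 89.8)
blue (0.04, 0.056) 354 [624. 386.] [1.6468 0.1521 0.0478] (array([1657.7,  158.2]), array([190.9,  73.7]), 28.6)
red (0.02, 0.044) 706 [319.  82.] [0.4639 0.3961 0.0351] (array([463.8, 396. ]), array([49.6, 14.2]), 26.0)
red (0.02, 0.044) 258 [154. 284.] [0.3722 0.0862 0.0351] (array([369.4,  83.6]), array([50.2, 13.6]), 36.2)
red (0.02, 0.044) 967 [468. 362.] [0.8456 0.1431 0.031 ] (array([869.1, 149.4]), array([ 67.7, 101.1]), 89.4)
xyz [2.2, 0.8, 191.8] turn [-0.0061, -0.0016, -0.0062] | tcp [504.1 308.1 199.8] F [-0.6 -1.2 -0.3] gap 0.0852 t 6.88 j6 1.54
```

View pics/w2.png

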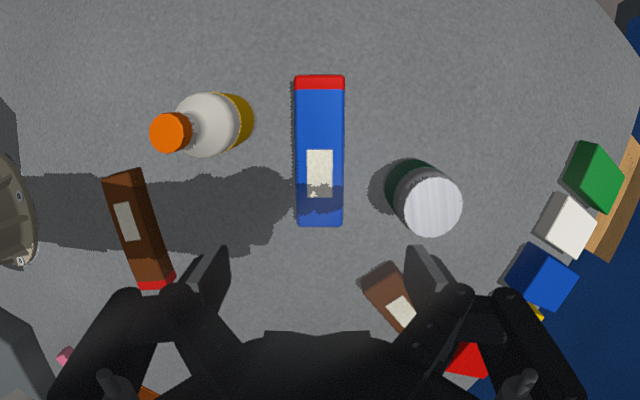

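The wrist view shows the blue case upright at (319,150), between the fingers and red end up at (319,82). The bottle at (205,125) and the tin at (430,200) are clear of the fingers. The blue centre is about (494.5,332.5) with yaw 116°, and I'll grasp 25 mm behind it.

Request:
{"fn": "apply_moves", "kwargs": {"rows": [{"xyz":[1,3,40],"turn":[0,0,-0.006],"grip":1},{"xyz":[1,3,80],"turn":[0,0,-0.006],"grip":1},{"xyz":[1,3,120],"turn":[0,0,-0.006],"grip":1},{"xyz":[1,3,155],"turn":[0,0,-0.006],"grip":1},{"xyz":[1,3,180],"turn":[0,0,-0.006],"grip":1},{"xyz":[1,3,192],"turn":[0,0,-0.006],"grip":1},{"xyz":[1,3,192],"turn":[0,0,-0.006],"grip":1},{"xyz":[1,3,192],"turn":[0,0,-0.006],"grip":0.3},{"xyz":[1,3,192],"turn":[0,0,-0.006],"grip":0.3},{"xyz":[1,3,192],"turn":[0,0,-0.006],"grip":0.3},{"xyz":[1,3,192],"turn":[0,0,-0.006],"grip":0.3},{"xyz":[1,3,192],"turn":[0,0,-0.006],"grip":0.3}], "force": 80}}

```text
clock: 7.88
tcp_pos: [0.5082, 0.3109, 0.0114]
orientation: [-0.0, 0.53, 0.848, 0.001]
wrist_force: [0.1, -1.6, 7.0]
finger_gap: 0.0483
grip_force: 84.9
```

```bash
sed -i 's/^PX.*/PX,PY,PA=533.2,-26,17.7/' go.py; python3 -c "
from go import *
print(press(-90,-6));delta(*press(-90,-6),130,17.7)"
```

```text
(np.float64(449.2846650527302), np.float64(-59.07894437081564))
xyz [-306.8, -214.7, -119.2] turn [-0.0007, -0.0015, 1.7145] | tcp [508.2 310.9  11.4] F [ 0.1 -1.6  7. ] gap 0.0483 t 7.88 j6 1.53
```

Request:
{"fn": "apply_moves", "kwargs": {"rows": [{"xyz":[0,0,-15],"turn":[0,0,0],"grip":0.3},{"xyz":[0,0,-50],"turn":[0,0,0],"grip":0.3},{"xyz":[0,0,-90],"turn":[0,0,0],"grip":0.3},{"xyz":[-20,-10,-119],"turn":[0,0,0],"grip":0.3},{"xyz":[-50,-35,-119],"turn":[0,0,0.1],"grip":0.3},{"xyz":[-80,-56,-119],"turn":[0,0,0.22],"grip":0.3},{"xyz":[-110,-77,-119],"turn":[0,0,0.34],"grip":0.3},{"xyz":[-140,-98,-119],"turn":[0,0,0.46],"grip":0.3},{"xyz":[-170,-119,-119],"turn":[0,0,0.58],"grip":0.3},{"xyz":[-200,-140,-119],"turn":[0,0,0.7],"grip":0.3},{"xyz":[-230,-161,-119],"turn":[0,0,0.82],"grip":0.3},{"xyz":[-260,-182,-119],"turn":[0,0,0.94],"grip":0.3}]}}

```text
clock: 8.88
tcp_pos: [0.4565, -0.0046, 0.129]
orientation: [-0.001, 0.858, 0.513, -0.001]
wrist_force: [1.1, -0.4, -1.5]
finger_gap: 0.0486
grip_force: 84.1
```

```bash
python3 -c "
from go import *
delta(*press(-90,-6),130,17.7)"
```

```text
xyz [-51.4, 19.4, -1.0] turn [-0.0015, 0.0023, 0.7694] | tcp [456.5  -4.6 129. ] F [ 1.1 -0.4 -1.5] gap 0.0486 t 8.88 j6 1.88
```

Request:
{"fn": "apply_moves", "kwargs": {"rows": [{"xyz":[-51,19,0],"turn":[0,0,0.77],"grip":0.3},{"xyz":[-51,19,0],"turn":[0,0,0.77],"grip":0.3},{"xyz":[-51,19,0],"turn":[0,0,0.77],"grip":0.3},{"xyz":[-51,19,0],"turn":[0,0,0.77],"grip":0.3},{"xyz":[-51,19,0],"turn":[0,0,0.77],"grip":0.3},{"xyz":[-51,19,0],"turn":[0,0,0.77],"grip":0.3},{"xyz":[-51,19,0],"turn":[0,0,0.77],"grip":0.3},{"xyz":[-51,19,0],"turn":[0,0,0.77],"grip":0.3},{"xyz":[-51,19,0],"turn":[0,0,0.77],"grip":0.3}]}}

```text
clock: 9.63
tcp_pos: [0.4499, -0.057, 0.1286]
orientation: [-0.0, 0.987, 0.158, -0.002]
wrist_force: [0.2, 1.2, 0.5]
finger_gap: 0.048
grip_force: 84.1
```

```bash
python3 - <<'E'
from h import *
import go
go.delta(*go.press(-90,-6),27,17.7)
d=imaging.read_camera("wrist");pickle.dump(d,open("w3.pkl","wb"));W=cloud(d,True);cv2.imwrite("pics/w3.png",d["color"]);z=W[...,2]
for c in("blue","red"):
    m=mask(d,c,100)&(z>.1)&(z<.2);print(c,m.sum(),np.median(z[m]),rect(W[m]))
h=hsv(d);g=(h[...,1]<50)
T=np.radians(17.7)
X=(W[...,0]*1000-533.2)*np.cos(T)+(W[...,1]*1000+26)*np.sin(T);Y=-(W[...,0]*1000-533.2)*np.sin(T)+(W[...,1]*1000+26)*np.cos(T)
near=(abs(X-30)<150)&(abs(Y+20)<90)
for n,m in dict(stoptop=near&(z>.055)&(z<.066)&g,fencetop=near&(z>.034)&(z<.046)&g&(X<95),bed=near&(z>.01)&(z<.018)&g,house=near&mask(d,"blue",100)&(z>.06)&(z<.075)).items():
    if m.sum()>20: print(n,m.sum(),"pressX",np.percentile(X[m],[2,50,98]).round(1),"Y",np.percentile(Y[m],[2,50,98]).round(1),rect(W[m]))
E
```

```text
xyz [-0.9, 1.9, 101.6] turn [-0.001, 0.0036, 0.008] | tcp [449.9 -57.  128.6] F [0.2 1.2 0.5] gap 0.048 t 9.63 j6 2.52
blue 24967 0.15183446701986558 (array([475.6, -49.4]), array([127.3,  51.1]), 18.7)
red 4157 0.15182123490177807 (array([542.2, -25.9]), array([15.3, 50. ]), 18.5)
fencetop 468 pressX [44.4 55.2 65.8] Y [23.5 29.5 35.6] (array([583.2,  -2.6]), array([22.7, 57.8]), 17.0)
bed 7263 pressX [-63.1  34.4  75.1] Y [-80.5 -62.2  19.9] (array([547.8, -51.4]), array([147.3, 105.9]), 17.6)
```

View pics/w3.png

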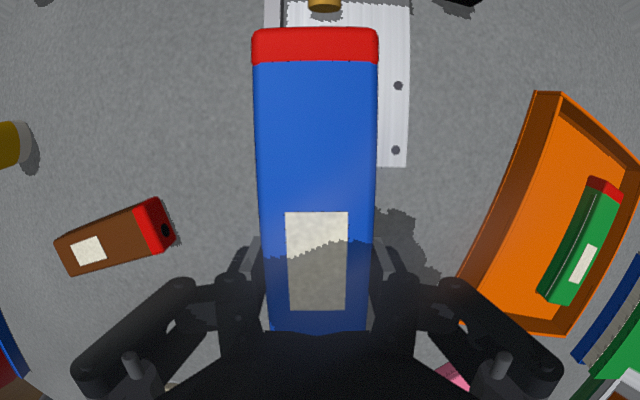

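The wrist view shows the blue case held straight at (315,180) with its red end at (315,45), the plunger ahead at (325,5), and the green case in the tray at (585,240). The underside is about 11 mm above the TCP, and the case centre is 26.5 mm ahead of it.

Request:
{"fn": "apply_moves", "kwargs": {"rows": [{"xyz":[-1,2,35],"turn":[0,0.003,0.012],"grip":0.3},{"xyz":[-1,2,70],"turn":[0,0.003,0.012],"grip":0.3},{"xyz":[-1,2,90],"turn":[0,0.003,0.012],"grip":0.3},{"xyz":[-1,2,99],"turn":[0,0.003,0.012],"grip":0.3},{"xyz":[-1,2,102],"turn":[0,0.003,0.012],"grip":0.3},{"xyz":[-1,2,102],"turn":[0,0.003,0.012],"grip":0.3}]}}

```text
clock: 10.18
tcp_pos: [0.4483, -0.0589, 0.0264]
orientation: [-0.001, 0.989, 0.151, -0.002]
wrist_force: [-0.4, -0.4, -1.6]
finger_gap: 0.0485
grip_force: 84.0
```

```bash
python3 -c "
from go import *
delta(*press(-58,-3),25,17.7)"
```

```text
xyz [32.9, -2.7, 1.3] turn [-0.0024, 0.0027, -0.0058] | tcp [448.3 -58.9  26.4] F [-0.4 -0.4 -1.6] gap 0.0485 t 10.18 j6 2.53
```

Request:
{"fn": "apply_moves", "kwargs": {"rows": [{"xyz":[10,-1,0],"turn":[0,0.003,0],"grip":0.3},{"xyz":[22,-2,0],"turn":[0,0.003,0],"grip":0.3},{"xyz":[32,-3,0.5],"turn":[0,0.003,0],"grip":0.3},{"xyz":[33,-4,1.5],"turn":[0,0.003,0],"grip":0.3},{"xyz":[33,-4,2],"turn":[0,0.003,0],"grip":0.3},{"xyz":[33,-4,2],"turn":[0,0.003,0],"grip":0.3}]}}

```text
clock: 10.68
tcp_pos: [0.4815, -0.0456, 0.0253]
orientation: [-0.0, 0.989, 0.151, 0.003]
wrist_force: [3.1, 0.7, 3.6]
finger_gap: 0.0484
grip_force: 84.6
```

```bash
cat >st.py <<'E'
from go import *
s=env.get_state();a=np.radians(PA);x,y,z=1000*s["tcp_pos"];F=s["wrist_force"];c,n=np.cos(a),np.sin(a)
print("press tcp",round((x-PX)*c+(y-PY)*n,1),round(-(x-PX)*n+(y-PY)*c,1),round(z,1),"F press",round(F[0]*c+F[1]*n,1),round(-F[0]*n+F[1]*c,1),round(F[2],1),"T",s["ft_torque"].round(2),"t",round(s["clock"],2))
q=s["orientation"];print("psi",np.degrees(2*np.arctan2(q[2],q[1])).round(2),"grip",s["grip_force"].round(1),s["finger_gap"].round(4))
E
python3 st.py
```

```text
press tcp -55.2 -2.9 25.3 F press 3.2 -0.3 3.6 T [ 0.22 -0.46 -0.06] t 10.68Traceback (most recent call last):
  File "st.py", line 4, in <module>
    q=s["orientation"];print("psi",np.degrees(2*np.arctan2(q[2],q[1])).round(2),"grip",s["grip_force"].round(1),s["finger_gap"].round(4))
                                                                                       ^^^^^^^^^^^^^^^^^^^^^
AttributeError: 'float' object has no attribute 'round'
```

Request:
{"fn": "apply_moves", "kwargs": {"rows": [{"xyz":[0,-1,0],"turn":[0,0,0],"grip":0.3},{"xyz":[0,-2,0],"turn":[0,0,0],"grip":0.3},{"xyz":[0,-3,0],"turn":[0,0,0],"grip":0.3},{"xyz":[0,-3.5,0],"turn":[0,0,0],"grip":0.3},{"xyz":[0,-3.5,0],"turn":[0,0,0],"grip":0.3}]}}

```text
clock: 11.1
tcp_pos: [0.4797, -0.0438, 0.0253]
orientation: [0.001, 0.989, 0.15, 0.002]
wrist_force: [3.8, -3.9, 4.9]
finger_gap: 0.0485
grip_force: 84.8
```

```bash
sed -i 's/s\["grip_force"\].round(1),s\["finger_gap"\].round(4)/s["grip_force"],s["finger_gap"]/' st.py; python3 st.py
```

```text
press tcp -56.3 -0.7 25.3 F press 2.4 -4.9 4.9 T [-0.74 -0.52 -0.18] t 11.1
psi 17.22 grip 84.79174375534058 0.04852144030623679
```

Request:
{"fn": "apply_moves", "kwargs": {"rows": [{"xyz":[4,0,0],"turn":[0,0,0],"grip":0.3},{"xyz":[8,0,0],"turn":[0,0,0],"grip":0.3},{"xyz":[12,0,0],"turn":[0,0,0],"grip":0.3},{"xyz":[16,0,0],"turn":[0,0,0],"grip":0.3},{"xyz":[20,0,0],"turn":[0,0,0],"grip":0.3},{"xyz":[23,0,0],"turn":[0,0,0],"grip":0.3},{"xyz":[26,0,0],"turn":[0,0,0],"grip":0.3},{"xyz":[27,0,0],"turn":[0,0,0],"grip":0.3}], "force": 100}}

```text
clock: 11.77
tcp_pos: [0.4951, -0.0384, 0.0254]
orientation: [0.003, 0.989, 0.148, -0.008]
wrist_force: [-29.4, -19.6, 37.8]
finger_gap: 0.0481
grip_force: 104.6
```

```bash
python3 st.py
```

```text
press tcp -40.1 -0.3 25.4 F press -34.0 -9.8 37.8 T [-3.03  5.2  -0.19] t 11.77
psi 17.03 grip 104.59609508514404 0.04808816260317602
```

```bash
python3 - <<'E'
from h import *
a=imaging.read_camera("wrist");b=imaging.read_camera("scene")
pickle.dump((a,b),open("jam.pkl","wb"))
i=a["color"][0:250,200:440];j=cv2.resize(b["color"][150:310,200:360],None,fx=2.6,fy=2.6,interpolation=2)
i=cv2.resize(i,None,fx=1.6,fy=1.6)
H=max(i.shape[0],j.shape[0]);o=np.zeros((H,i.shape[1]+j.shape[1],3),np.uint8);o[:i.shape[0],:i.shape[1]]=i;o[:j.shape[0],i.shape[1]:]=j;print(o.shape);cv2.imwrite("pics/jam.png",o)
W=cloud(a,True);m=mask(a,"blue",100)&(W[...,2]<.06)&(W[...,2]>.03)&(np.hypot(W[...,0]-.5,W[...,1])<.13);P=W[m]
A=np.c_[P,np.ones(len(P))];co=np.linalg.lstsq(np.c_[P[:,:2],np.ones(len(P))],P[:,2],rcond=None)[0];print("plane",co,"rect",rect(P),np.median(P[:,2]))
r=mask(a,"red")&(W[...,2]<.07)&(W[...,2]>.03)&(np.hypot(W[...,0]-.58,W[...,1])<.1);print("red",rect(W[r]),np.median(W[r],0))
E
python3 st.py
```

```text
(416, 800, 3)
plane [ 0.0016822  -0.00240075  0.04786258] rect (array([520. , -30.8]), array([128.5,  50.6]), 17.6) 0.048871728698274684
red (array([588.6,  -9.5]), array([16. , 50.1]), 17.5) [ 0.58795296 -0.00958845  0.04917029]
press tcp -40.0 -0.3 25.3 F press -30.7 -9.1 34.5 T [-2.86  4.79 -0.16] t 11.87
psi 17.03 grip 104.55954194068909 0.04805816335790014
```

View pics/jam.png

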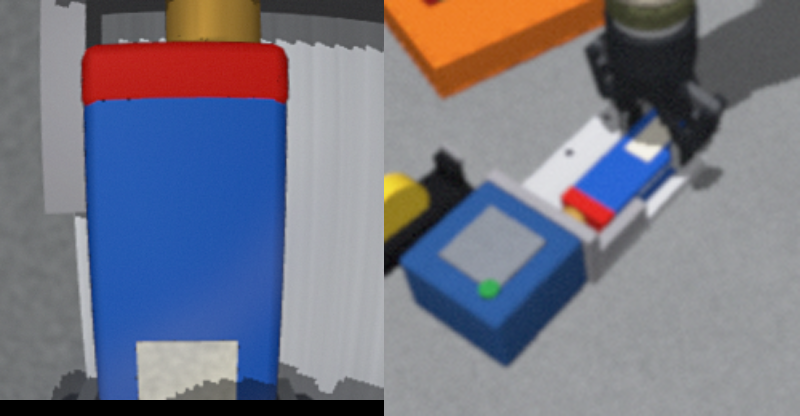

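The view shows the case flat and along the fence, with its red nose against the plunger at (210,40). I'm pressing down about 35 N, so bed friction is resisting the push. I'll ease the down force.

Request:
{"fn": "apply_moves", "kwargs": {"rows": [{"xyz":[0,0,-1],"turn":[0,0,0],"grip":0.3},{"xyz":[0,0.5,-1.5],"turn":[0,0,0],"grip":0.3},{"xyz":[0,0.5,-1.5],"turn":[0,0,0],"grip":0.3}]}}

```text
clock: 12.12
tcp_pos: [0.4976, -0.0378, 0.0254]
orientation: [0.002, 0.989, 0.148, -0.005]
wrist_force: [-15.3, -13.7, 13.7]
finger_gap: 0.0475
grip_force: 102.2
```

```bash
python3 st.py; python3 -c "
from go import *
print(env.get_state()['joint_pos'].round(4).tolist(),env.get_state()['tau'].round(1).tolist())"
```

```text
press tcp -37.5 -0.4 25.4 F press -18.8 -8.4 13.7 T [-2.22  2.52 -0.2 ] t 12.12
psi 17.07 grip 102.17231869697571 0.04753644942100687
[-0.2326, 0.339, -0.4643, 0.7763, -0.007, 2.6112] [7.3, -38.0, 26.6, -4.7, 4.2, -0.2]
```

Request:
{"fn": "apply_moves", "kwargs": {"rows": [{"xyz":[1,0,-0.8],"turn":[0,0,0],"grip":0.3},{"xyz":[3,1,-0.8],"turn":[0,0,0],"grip":0.3},{"xyz":[5,1,-1],"turn":[0,0,0],"grip":0.3},{"xyz":[7,1,-1],"turn":[0,0,0],"grip":0.3},{"xyz":[7,1,-1],"turn":[0,0,0],"grip":0.3}]}}

```text
clock: 12.53
tcp_pos: [0.5049, -0.0356, 0.0255]
orientation: [0.001, 0.989, 0.149, -0.005]
wrist_force: [-12.2, -9.5, 7.0]
finger_gap: 0.0482
grip_force: 102.4
```

```bash
python3 st.py
```

```text
press tcp -29.9 -0.5 25.5 F press -14.5 -5.4 7.0 T [-1.76  1.78 -0.23] t 12.53
psi 17.13 grip 102.37517237663269 0.0481801852458714
```

Request:
{"fn": "apply_moves", "kwargs": {"rows": [{"xyz":[2,0,-0.2],"turn":[0,0,0],"grip":0.3},{"xyz":[4,0,-0.3],"turn":[0,0,0],"grip":0.3},{"xyz":[6,0,-0.3],"turn":[0,0,0],"grip":0.3},{"xyz":[7,0,-0.3],"turn":[0,0,0],"grip":0.3},{"xyz":[7,0,-0.3],"turn":[0,0,0],"grip":0.3}]}}

```text
clock: 12.95
tcp_pos: [0.5101, -0.0339, 0.0255]
orientation: [0.001, 0.989, 0.149, -0.007]
wrist_force: [-15.1, -11.9, 6.8]
finger_gap: 0.0481
grip_force: 102.6
```

```bash
python3 st.py
```

```text
press tcp -24.4 -0.5 25.5 F press -18.0 -6.7 6.8 T [-2.12  2.3  -0.08] t 12.95
psi 17.12 grip 102.56907820701599 0.04813005481795106
```

Request:
{"fn": "apply_moves", "kwargs": {"rows": [{"xyz":[2,0,0],"turn":[0,0,0],"grip":0.3},{"xyz":[4,0,0],"turn":[0,0,0],"grip":0.3},{"xyz":[4,0,0],"turn":[0,0,0],"grip":0.3}]}}

```text
clock: 13.2
tcp_pos: [0.512, -0.0333, 0.0254]
orientation: [0.001, 0.989, 0.149, -0.009]
wrist_force: [-20.3, -14.7, 13.3]
finger_gap: 0.0482
grip_force: 102.9
```

```bash
python3 st.py; python3 - <<'E'
from h import *
import go
a=imaging.read_camera("wrist");W=cloud(a,True);b=imaging.read_camera("top");V=cloud(b)
T=np.radians(go.PA)
for n,d,C in(("w",a,W),("t",b,V)):
    r=mask(d,"red")&(C[...,2]<.07)&(C[...,2]>.03)&(np.hypot(C[...,0]-.59,C[...,1])<.1)
    if r.sum()<20: continue
    c,s,_=rect(C[r]);c=np.array(c)-[go.PX,go.PY];print(n,r.sum(),s,_,"press",c[0]*np.cos(T)+c[1]*np.sin(T),-c[0]*np.sin(T)+c[1]*np.cos(T))
i=a["color"][0:200,180:460];cv2.imwrite("pics/home.png",cv2.resize(i,None,fx=2.5,fy=2.5,interpolation=2))
E
```

```text
press tcp -22.4 -0.5 25.4 F press -23.9 -7.8 13.3 T [-2.52  3.27  0.02] t 13.2
psi 17.1 grip 102.9022765159607 0.048200852415931146
w 4387 [15.6 51.9] 17.5 press 75.23577229782472 -2.3871670971816066
```

View pics/home.png

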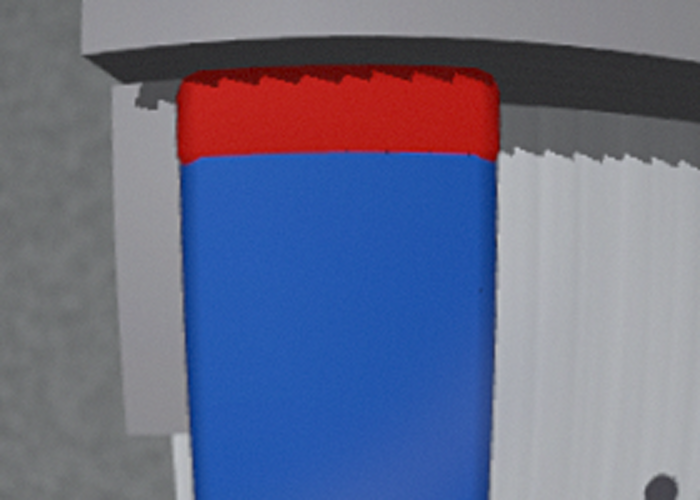

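The view shows the red nose at (340,75) right under the stop edge. The plunger is hidden, and the side lies along the fence at (150,250). I'll push a bit more to see whether it is solid.

Request:
{"fn": "apply_moves", "kwargs": {"rows": [{"xyz":[2,0,-0.6],"turn":[0,0,0],"grip":0.3},{"xyz":[4,0,-0.9],"turn":[0,0,0],"grip":0.3},{"xyz":[4,0,-0.9],"turn":[0,0,0],"grip":0.3}]}}

```text
clock: 13.55
tcp_pos: [0.5119, -0.0332, 0.0255]
orientation: [0.002, 0.989, 0.148, -0.012]
wrist_force: [-29.3, -20.6, 15.5]
finger_gap: 0.0483
grip_force: 103.4
```

```bash
python3 st.py
```

```text
press tcp -22.5 -0.4 25.5 F press -34.2 -10.7 15.5 T [-3.62  4.69  0.18] t 13.55
psi 17.05 grip 103.3817982673645 0.04826734194916466
```

It's solid: no movement while the force rises to 34 N, so the case is home. I'll ease back slightly and hold for more than 2 s.

Request:
{"fn": "apply_moves", "kwargs": {"rows": [{"xyz":[-2,0,0],"turn":[0,0,0],"grip":0.3},{"xyz":[-2,0,0],"turn":[0,0,0],"grip":0.3},{"xyz":[-2,0,0],"turn":[0,0,0],"grip":0.3},{"xyz":[-2,0,0],"turn":[0,0,0],"grip":0.3},{"xyz":[-2,0,0],"turn":[0,0,0],"grip":0.3},{"xyz":[-2,0,0],"turn":[0,0,0],"grip":0.3},{"xyz":[-2,0,0],"turn":[0,0,0],"grip":0.3},{"xyz":[-2,0,0],"turn":[0,0,0],"grip":0.3},{"xyz":[-2,0,0],"turn":[0,0,0],"grip":0.3},{"xyz":[-2,0,0],"turn":[0,0,0],"grip":0.3},{"xyz":[-2,0,0],"turn":[0,0,0],"grip":0.3},{"xyz":[-2,0,0],"turn":[0,0,0],"grip":0.3}]}}

```text
clock: 14.55
tcp_pos: [0.5119, -0.0332, 0.0255]
orientation: [0.002, 0.989, 0.148, -0.01]
wrist_force: [-23.1, -18.1, 9.9]
finger_gap: 0.0479
grip_force: 102.7
```

```bash
python3 st.py; python3 - <<'E'
from h import *
a=imaging.read_camera("wrist");W=cloud(a,True);m=mask(a,"blue",100)&(W[...,2]<.06)&(W[...,2]>.03)&(np.hypot(W[...,0]-.53,W[...,1])<.13);P=W[m]
print("plane",np.linalg.lstsq(np.c_[P[:,:2],np.ones(len(P))],P[:,2],rcond=None)[0],rect(P),np.median(P[:,2]))
E
```

```text
press tcp -22.5 -0.4 25.5 F press -27.5 -10.2 9.9 T [-3.09  3.72  0.15] t 14.55
psi 17.07 grip 102.73777484893799 0.04790638741771358
plane [ 0.000301   -0.0014423   0.04865499] (array([537.1, -25.6]), array([128.3,  50.7]), 17.8) 0.048911014797684796
```

Request:
{"fn": "apply_moves", "kwargs": {"rows": [{"xyz":[0,0,0],"turn":[0,0,0],"grip":0.3},{"xyz":[0,0,0],"turn":[0,0,0],"grip":0.3},{"xyz":[0,0,0],"turn":[0,0,0],"grip":0.3},{"xyz":[0,0,0],"turn":[0,0,0],"grip":0.3},{"xyz":[0,0,0],"turn":[0,0,0],"grip":0.3},{"xyz":[0,0,0],"turn":[0,0,0],"grip":0.3},{"xyz":[0,0,0],"turn":[0,0,0],"grip":0.3},{"xyz":[0,0,0],"turn":[0,0,0],"grip":0.3},{"xyz":[0,0,0],"turn":[0,0,0],"grip":0.3},{"xyz":[0,0,0],"turn":[0,0,0],"grip":0.3},{"xyz":[0,0,0],"turn":[0,0,0],"grip":0.3},{"xyz":[0,0,0],"turn":[0,0,0],"grip":0.3}]}}

```text
clock: 15.6
tcp_pos: [0.512, -0.0332, 0.0255]
orientation: [0.002, 0.989, 0.148, -0.01]
wrist_force: [-23.1, -17.6, 10.4]
finger_gap: 0.0479
grip_force: 102.7
```

Request:
{"fn": "apply_moves", "kwargs": {"rows": [{"xyz":[0,0,0],"turn":[0,0,0],"grip":0.3},{"xyz":[0,0,0],"turn":[0,0,0],"grip":0.3},{"xyz":[0,0,0],"turn":[0,0,0],"grip":0.3},{"xyz":[0,0,0],"turn":[0,0,0],"grip":0.3},{"xyz":[0,0,0],"turn":[0,0,0],"grip":0.3},{"xyz":[0,0,0],"turn":[0,0,0],"grip":0.3},{"xyz":[0,0,0],"turn":[0,0,0],"grip":0.3},{"xyz":[0,0,0],"turn":[0,0,0],"grip":0.3},{"xyz":[0,0,0],"turn":[0,0,0],"grip":0.3},{"xyz":[0,0,0],"turn":[0,0,0],"grip":0.3},{"xyz":[0,0,0],"turn":[0,0,0],"grip":0.3},{"xyz":[0,0,0],"turn":[0,0,0],"grip":0.3}]}}

```text
clock: 16.6
tcp_pos: [0.512, -0.0333, 0.0255]
orientation: [0.002, 0.989, 0.148, -0.01]
wrist_force: [-24.2, -17.8, 9.6]
finger_gap: 0.0481
grip_force: 102.7
```

```bash
python3 st.py
```

```text
press tcp -22.4 -0.5 25.5 F press -28.4 -9.6 9.6 T [-3.08  3.68  0.12] t 16.6
psi 17.07 grip 102.73654460906982 0.048050506421069644
```

Request:
{"fn": "apply_moves", "kwargs": {"rows": [{"xyz":[-5,1,-0.5],"turn":[0,0,0],"grip":0.3},{"xyz":[-12,3,-1],"turn":[0,0,0],"grip":0.3},{"xyz":[-22,5,-1],"turn":[0,0,0],"grip":0.3},{"xyz":[-35,7,-2],"turn":[0,0,0],"grip":0.3},{"xyz":[-50,8,-5],"turn":[0,0,0],"grip":0.3},{"xyz":[-65,8,-15],"turn":[0,0,0],"grip":0.3},{"xyz":[-75,8,-40],"turn":[0,0,0],"grip":0.3},{"xyz":[-75,8,-75],"turn":[0,0,0],"grip":0.3},{"xyz":[-75,8,-105],"turn":[0,0,0],"grip":0.3},{"xyz":[-75,8,-105],"turn":[0,0,0],"grip":0.3},{"xyz":[-75,8,-105],"turn":[0,0,0],"grip":0.3}]}}

```text
clock: 17.52
tcp_pos: [0.4543, -0.0601, 0.1339]
orientation: [-0.0, 0.989, 0.15, 0.002]
wrist_force: [-0.2, -0.5, -1.6]
finger_gap: 0.0481
grip_force: 103.3
```

```bash
python3 st.py; python3 go.py 464 -291 130 -0.9;  python3 - <<'E'
from h import *
a=imaging.read_camera("wrist");W=cloud(a,True);z=W[...,2]
for c in("blue","red"):
    m=mask(a,c,100)&(z>.1)&(z<.2)&(np.hypot(W[...,0]-.5,W[...,1]+.04)<.15);print(c,rect(W[m]),np.median(z[m]))
d=imaging.read_camera("top");W=cloud(d);z=W[...,2];u=np.zeros(z.shape,bool);u[140:255,395:495]=1
m=mask(d,"orange")&u&(z>.037)&(z<.053);print("rim",m.sum(),rect(W[m]));m=u&mask(d,"green")&(z<.06);print("green",rect(W[m]))
E
```

```text
press tcp -85.5 -8.5 133.9 F press -0.4 -0.4 -1.6 T [-0.03  0.08  0.01] t 17.52
psi 17.27 grip 103.2500946521759 0.04807647154550129
xyz [-59.3, 223.4, 3.7] turn [-0.0007, -0.0032, 0.3172] | tcp [454.3 -60.1 133.9] F [-0.2 -0.5 -1.6] gap 0.0481 t 17.52 j6 2.53
blue (array([479.7, -53.2]), array([127.8,  51.3]), 17.8) 0.15733848674119583
red (array([546.8, -30.5]), array([15. , 49.9]), 17.6) 0.15769155811552266
rim 695 (array([ 490.1, -338.1]), array([211.3, 249.2]), 89.1)
green (array([ 480.7, -381.4]), array([ 48. , 142.6]), 89.9)
```

Request:
{"fn": "apply_moves", "kwargs": {"rows": [{"xyz":[-10,38,4],"turn":[0,0,0.05],"grip":0.3},{"xyz":[-20,78,4],"turn":[0,0,0.1],"grip":0.3},{"xyz":[-30,118,4],"turn":[0,0,0.16],"grip":0.3},{"xyz":[-40,155,4],"turn":[0,0,0.21],"grip":0.3},{"xyz":[-50,190,4],"turn":[0,0,0.26],"grip":0.3},{"xyz":[-57,215,4],"turn":[0,-0.003,0.315],"grip":0.3},{"xyz":[-59,223,4],"turn":[0,-0.003,0.315],"grip":0.3},{"xyz":[-59,223,4],"turn":[0,-0.003,0.315],"grip":0.3},{"xyz":[-59,223,4],"turn":[0,-0.003,0.315],"grip":0.3}]}}

```text
clock: 18.37
tcp_pos: [0.4629, -0.289, 0.1266]
orientation: [-0.002, 1.0, -0.007, -0.002]
wrist_force: [0.7, 1.1, -1.4]
finger_gap: 0.0481
grip_force: 103.4
```

```bash
python3 go.py 464 -291 18 -0.9
```

```text
xyz [1.7, 2.5, 108.5] turn [-0.0047, 0.0048, 0.0027] | tcp [ 462.9 -289.   126.6] F [ 0.7  1.1 -1.4] gap 0.0481 t 18.37 j6 2.45
```

Request:
{"fn": "apply_moves", "kwargs": {"rows": [{"xyz":[1,2,30],"turn":[0,0,0],"grip":0.3},{"xyz":[1,2,65],"turn":[0,0,0],"grip":0.3},{"xyz":[1,2,92],"turn":[0,0,0],"grip":0.3},{"xyz":[1,2,104],"turn":[0,0,0],"grip":0.3},{"xyz":[1,2,108],"turn":[0,0,0],"grip":0.3},{"xyz":[1,2,110],"turn":[0,0,0],"grip":0.3},{"xyz":[1,2,110],"turn":[0,0,0],"grip":0.3},{"xyz":[1,2,110],"turn":[0,0,0],"grip":0.3}]}}

```text
clock: 19.03
tcp_pos: [0.4659, -0.2921, 0.0197]
orientation: [-0.0, 1.0, -0.006, -0.0]
wrist_force: [-0.3, -0.3, -0.5]
finger_gap: 0.0479
grip_force: 103.5
```

```bash
python3 go.py 464 -291 16 -0.9
```

```text
xyz [-1.9, -1.1, 3.7] turn [-0.0002, 0.0001, 0.0036] | tcp [ 465.9 -292.1   19.7] F [-0.3 -0.3 -0.5] gap 0.0479 t 19.03 j6 2.45
```

Request:
{"fn": "apply_moves", "kwargs": {"rows": [{"xyz":[-2,-1,1.5],"turn":[0,0,0],"grip":0.3},{"xyz":[-2,-1,3],"turn":[0,0,0],"grip":0.3},{"xyz":[-2,-1,4],"turn":[0,0,0],"grip":0.3},{"xyz":[-2,-1,4],"turn":[0,0,0],"grip":0.3}], "force": 40}}

```text
clock: 19.37
tcp_pos: [0.4634, -0.2915, 0.0164]
orientation: [-0.0, 1.0, -0.007, 0.0]
wrist_force: [-2.4, 3.2, 10.2]
finger_gap: 0.0483
grip_force: 104.9
```

Request:
{"fn": "apply_moves", "kwargs": {"rows": [{"xyz":[0,0,-1],"turn":[0,0,0],"grip":0.74},{"xyz":[0,0,-1],"turn":[0,0,0],"grip":0.74},{"xyz":[0,0,-1],"turn":[0,0,0],"grip":0.74},{"xyz":[0,0,-1],"turn":[0,0,0],"grip":0.74},{"xyz":[0,0,-20],"turn":[0,0,0],"grip":0.74},{"xyz":[0,0,-60],"turn":[0,0,0],"grip":0.74},{"xyz":[0,0,-100],"turn":[0,0,0],"grip":0.74},{"xyz":[0,0,-140],"turn":[0,0,0],"grip":0.74},{"xyz":[0,0,-180],"turn":[0,0,0],"grip":0.74},{"xyz":[0,0,-180],"turn":[0,0,0],"grip":0.74}]}}

```text
clock: 20.2
tcp_pos: [0.4666, -0.2942, 0.203]
orientation: [0.004, 1.0, -0.007, 0.004]
wrist_force: [0.1, -0.6, 0.6]
finger_gap: 0.0632
grip_force: 0.0
```

```bash
python3 st.py; python3 - <<'E'
from h import *
d=imaging.read_camera("wrist");W=cloud(d,True);z=W[...,2]
for c in("blue","green"):
    m=mask(d,c,100)&(z<.06)&(abs(W[...,0]-.49)<.12)&(abs(W[...,1]+.338)<.1);P=W[m];print(c,m.sum(),rect(P),np.median(z[m]),np.linalg.lstsq(np.c_[P[:,:2],np.ones(len(P))],P[:,2],rcond=None)[0].round(3))
cv2.imwrite("pics/end.png",imaging.read_camera("scene")["color"])
E
```

```text
press tcp -145.0 -235.2 203.0 F press -0.1 -0.6 0.6 T [-0.06 -0.05  0.04] t 20.2
psi -0.76 grip 0.0 0.0631507011752112
blue 4371 (array([ 482. , -291.7]), array([ 48.2, 142.9]), 89.9) 0.03979519604468851 [0.002 0.    0.039]
green 4922 (array([ 483.6, -383.6]), array([ 49.5, 143.8]), 89.9) 0.03978162778719993 [ 0.003 -0.067  0.012]
```

View pics/end.png

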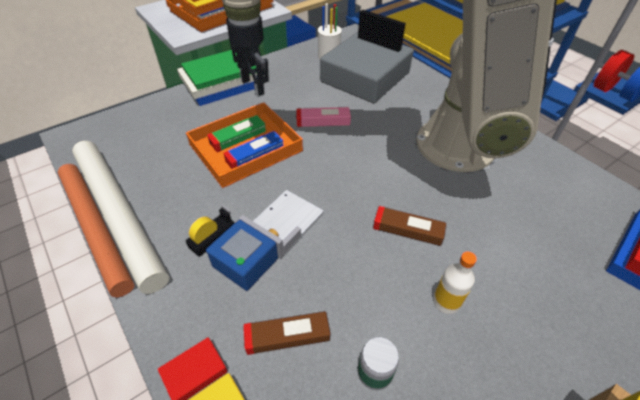

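The scene view shows both cases flat in the tray: green at (237,132), blue at (255,148). The bottle (455,285), tin (380,360) and dispenser (210,232) have not moved, and the gripper is clear.

```bash
python3 -c "
from workcell import ticket
print(ticket.hand_in())"
```

```text
the job is handed in; nothing more can be done
None
```

The job is handed in: the green case went into the tray, the blue one was held home against the end stop for about 3 s, and both now lie flat in the tray with the bottle, tin and dispenser unmoved, at about 20 s on the clock.

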